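# Nip up the wall box's hinge bolt with the click wrench

## Task

Shut the flap lid of the cedar wall box gently, without slamming it, so that the hinge lies square and the wrench has room to swing over it. Then pull the click wrench that is already on the right-hand hinge bolt round clockwise (seen from above) until its breakaway joint trips and the handle kinks over; stop there, as pulling on past the trip tears the brass threaded insert loose in the soft cedar. Let go with the bolt left tight, the handle still kinked and the lid shut, and do not disturb the tin on top of the box or the things inside.

Things in the scene. Friction and masses are not known exactly. Their poses are not given: they have to be found in the camera images.
- wallbox: cedar box hung on a low white upstand (190 mm high, 800 mm wide) that stands behind it. Origin on the bench under the middle of the box; x from the box's front to the upstand (away from the robot), y left, z up. Box 170 mm front to back, 340 mm wide, top 200 mm above the bench. A fixed cedar top strip, 48 mm deep, runs along its back; in front of that is the flap lid
- lid_hinge (a point): point on the flap lid's hinge line, mid-way along the box, 203.5 mm above the bench and 33 mm behind the middle of the box (box x +33, y 0). The hinge line runs along the box's y axis
- lid (a joint): angle of the flap lid, rad: 0 = shut (its top level with the fixed strip), growing as it opens upward; starts part open. Stiff hinge: it stays where left and is shut by pushing its upper face down near the free edge with 2 to 5 N. Panel 344 mm wide, 12 mm thick, from 8 to 130 mm from the hinge line; its upper face lies 3.5 mm below the hinge line when shut; 3 mm steel straps 117 mm either side of the middle
- lid_edge (a point): point on the upper (outer) face of the lid in the middle of its width, 118 mm from the hinge line, 12 mm inside the free edge, from which a brass finger pull, 60 mm wide, sticks out 9 mm; its z axis is square to that face, pointing out of the box
- bolt_top (a point): point on the upright axis of the right-hand hinge bolt at the height of the wrench handle's centre line, 240.5 mm above the bench; fixed to the box at box x +61, y -117 mm. The wrench's round head (31 mm across, top 253 mm above the bench) is captive on the bolt by its socket and only turns, in a level plane
- wrench_grip (a point): middle of the wrench's black ribbed handle: level round grip, 28 mm in diameter, 110 mm long, 240.5 mm above the bench, 40 mm above the shut lid; 175 mm from the bolt axis when straight. x runs along the handle away from the bolt, z up. It starts sticking out past the right-hand end of the box; pulled clockwise seen from above it swings towards the robot and over the lid
- bolt (a joint): turn of bolt and wrench head in the thread, rad, growing clockwise seen from above. Starts between 0 and 0.2, runs down with a drag of 0.9 N m (about 5 N at the middle of the grip) and is tight at 0.60, where it stops; stays where left, and loosens if the handle is dragged back
- breakaway (a joint): kink of the handle about its upright breakaway pivot, 45 mm from the bolt axis (130 mm from wrench_grip), rad: 0 = straight, growing clockwise seen from above. Stays 0 while the bolt runs down; once the bolt is tight it trips at about 11 N on the middle of the grip, goes over dead centre at 0.12, snaps on to its stop at 0.24 and stays so when let go
- witness_mark (a point): red paint mark on the 30 mm brass flange of the threaded insert under the bolt, 13 mm from its axis. The insert must not turn: it tears round at 3 N m, about 17 N on the middle of the grip, met only by pulling on after the kinked handle is on its stop, or by jerking. The mark, and the handle angle at which the bolt is tight, differ by up to 0.45 rad between boxes
- tin_mid (a point): centre of a small round aluminium tin, 42 mm across and 28 mm high, standing on the fixed top strip left of the wrench; to be left alone
- jar_mid (a point): centre of a closed blue jar with a white cap, 52 mm across and 78 mm high, standing in the box on the right; to be left alone
- torch_mid (a point): middle of a white torch, 128 mm long, lying in the steel tray in the box; to be left alone
- splint_mid (a point): middle of a skin-coloured hard finger splint, 60 x 20 x 14 mm, lying in the steel tray in the box; to be left alone

How it is judged:
By the outcome, as a careful person would: the job done as asked, in the order asked, and still so for the second after the job is handed in, with the robot touching nothing.
It also fails if it takes over 51 s, if anything falls off the work surface, if the arm or the gripper's body presses on something with over 40 N, if the wrist force passes 120 N, or if a joint passes its speed limit or range.

## Robot

A 7-joint arm with a two-finger parallel gripper is mounted at the origin on the work surface. World frame = base frame: x ahead of the robot, y to its left, z up, the work surface at z = 0. Lengths are in mm, angles in rad, forces in N, time in s.
With the tool pointing down it reaches from about 400 to 875 mm from the base axis. Payload 4.4 kg.
Tool frame: the origin (TCP) lies at the very end of the fingers, on their centre line; the grasp point (between the pads) lies behind it (grip_point_offset is the z of the grasp point in the tool frame, in mm); z points along the fingers, y is the direction in which the jaws open and shut (so a half turn about z gives the same grasp; the last joint's range is limited). The gripper opens to 85 mm and grips with 20 to 120 N. Pads are 22 mm wide; open, the fingers measure 114 mm over their backs; the gripper's body (76 mm by 85 mm) begins 54 mm behind the grasp point. The pads swing forward as they close: fully open they stand 13 mm farther back than shut.
Start: joints at [1.093, 0.628, 0.038, 1.517, -0.027, 0.996, -0.02], TCP at [260.197, -595.664, 231.313] pointing down, gripper open.
Joint ranges: [-3.06, 3.06], [-0.37, 2.12], [-1.25, 1.32], [0.18, 2.47], [-1.1, 4.24], [0.23, 1.98], [-2.94, 2.94]. Speed limits (rad/s): [2.57, 2.57, 3.14, 3.14, 3.14, 3.14, 3.14].

## Interface

Orientations are given as a 3x3 rotation matrix whose columns are the frame's x, y, z axes.
In Python, from station import * gives the robot as it stands.
- The arm moves only by the tool move_arm, never from a script. Its argument "moves" is a list of rows, each a list of 3 entries, a list of its own where there are three numbers: the shift along the tool's x, y, z in m, then the turn about the tool's z in rad, then the closure, from 0 (fully open) to 1 (shut). In form: [[[tx, ty, tz], twist, gripper], ...]. A call has 1 to 12 rows; each row is the pose to reach, as a shift and turn from the pose measured when the call began, along the tool's axes at that moment; what a row does not reach only later rows make up. A row lasts 1/12 s, in which the tool goes at most 41.7 mm and 7.16 degrees, less where a joint would pass 70% of its speed; a pose out of reach is approached as far as the arm can. A call with a gripper value outside its range is refused whole. The fingers move at their own pace and stop on an object; "newtons" is the grip in N (left out, the last holds). Time passes only in rows, so rows that repeat a pose let the fingers close. It gives the time, the measured TCP pose, the force and the opening at its end, in the units of the state.
- state(): the state, without advancing time (a new reading comes with each control period).
- read_camera(name): name is "scene" or "side" or "wrist"; returns a dict with "img" (384x512x3 uint8, blue, green, red), "K" (3x3 intrinsics, pixels), "k1" (the pictures are not rectified: a ray, as slopes to the right and down, at radius r is drawn at 1 + k1 r^2 times it, then the intrinsics apply), "eye" and "orientation" of the camera in the world; the wrist camera has in their place "hand_eye" (4x4, takes a point from camera to tool coordinates, whose origin is the TCP and whose axes are the flange's). Camera axes: x right, y up, looking along -z (the intrinsics and any distortion apply to the point x, -y, -z); pixel columns grow to the right and rows downward; lengths in mm; the calibration is good to about 2 mm. A picture is of the moment at which its call begins: read the wrist's pose just before it. There is no depth.
- job_done(): hands the job in, once; it reports no verdict.
The state is a dict: "time": time; "joints": joint angles; "qvel": joint speeds; "effort": joint torques, N m; "tcp_pos": TCP position; "tcp_rot": TCP orientation; "contact_force": force on the tool from outside, world axes, zero at the start; "wrist_torque": the same for the moment, N m; "gripper_width": finger opening in mm.
Only numpy, scipy, OpenCV 4.12 (cv2) and the standard library are available. Lean on these libraries where they do the work, as an engineer would, in place of code of your own. Each camera call takes 0.05 s, during which the arm holds its last target.

## Working session

There is one attempt and no reset: what is moved stays moved. The work goes in short steps, Python scripts to look and compute and a tool call to move; the robot and the scene stay as the last step left them, time stands still between calls to the robot, and variables do not carry over. Pictures are saved under pics/ and viewed, and the job is handed in when it is done.

Besides the shell and the picture viewer there is one more tool, called by a JSON object that holds its "method" and its "body". move_arm: Moves the arm, as the interface text tells. Its arguments: {"type":"object","properties":{"moves":{"type":"array","items":{"type":"array"}},"newtons":{"type":"number"}},"required":["moves"]}

```bash
ls; mkdir -p pics
python3 - <<'E'
from station import *
import cv2
s=state();print({k:s[k] for k in s})
for n in("scene","side","wrist"):
    c=read_camera(n);cv2.imwrite(f"pics/{n}0.png",c["img"]);print(n,{k:c[k] for k in c if k!="img"})
E
```

```text
pics
{'time': 0.0, 'joints': array([ 1.0932087 ,  0.62934567,  0.03844137,  1.51841942, -0.0269979 ,
        0.99629137, -0.02006717]), 'qvel': array([-6.67610636e-04, -1.08017010e-05,  4.57324281e-04,  4.42243673e-04,
       -4.97139342e-04,  7.02609236e-04,  1.10496658e-04]), 'effort': array([-9.78462231e-05, -5.63403189e+01,  1.22618482e+00, -1.93445671e+01,
        1.10363035e-02,  1.05649960e-02, -4.28250544e-06]), 'tcp_pos': array([ 259.92555864, -595.05638658,  230.37293841]), 'tcp_rot': array([[ 9.16433487e-01,  4.00186228e-01, -8.04543496e-04],
       [ 4.00187036e-01, -9.16431775e-01,  1.77166398e-03],
       [-2.83136964e-05, -1.94558008e-03, -9.99998107e-01]]), 'contact_force': array([-0.06385208,  0.42646942,  0.44498783]), 'wrist_torque': array([-0.02400974, -0.00063569, -0.00816527]), 'gripper_width': 85.49531742485983}
scene {'K': array([[425.34442049,   0.        , 253.2325103 ],
       [  0.        , 425.34442049, 189.29101377],
       [  0.        ,   0.        ,   1.        ]]), 'k1': -0.038971982286374066, 'eye': array([189.36728161, 227.05199266, 923.99112682]),
[... 424 characters left out ...]
ion': array([[-0.97541803, -0.17060574,  0.13947529],
       [ 0.22005821, -0.72087411,  0.65720232],
       [-0.01157837,  0.67173968,  0.7406968 ]])}
wrist {'K': array([[275.83069134,   0.        , 259.19327413],
       [  0.        , 275.83069134, 191.49303464],
       [  0.        ,   0.        ,   1.        ]]), 'k1': 0.006564760779127203, 'hand_eye': array([[ 4.20699271e-04,  9.60935999e-01,  2.76770354e-01,
         7.01548285e+01],
       [ 9.99999780e-01, -2.62523551e-04, -6.08558127e-04,
         5.19834666e-01],
       [-5.12126675e-04,  2.76770549e-01, -9.60935898e-01,
        -1.41785519e+02],
       [ 0.00000000e+00,  0.00000000e+00,  0.00000000e+00,
         1.00000000e+00]])}
```

View pics/scene0.png

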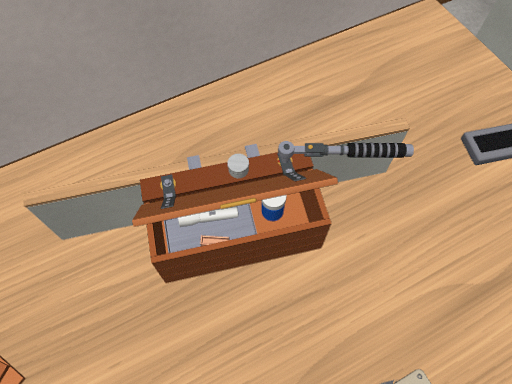

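View pics/side0.png

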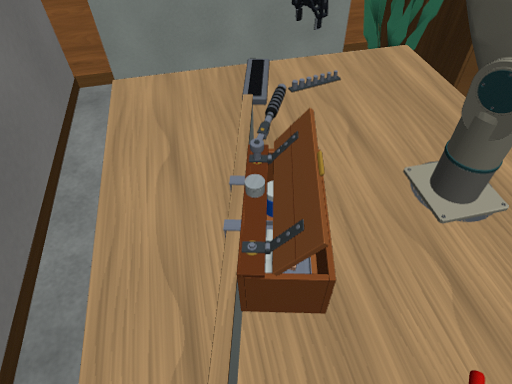

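View pics/wrist0.png

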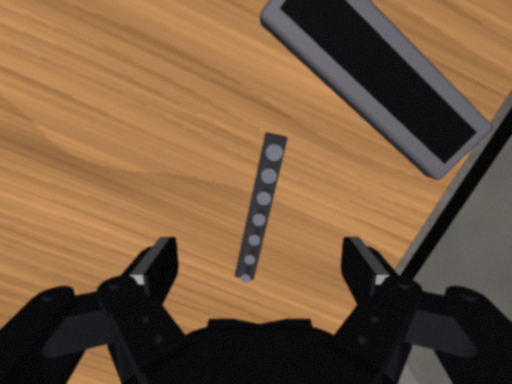

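The scene view shows the box with the lid part open, wrench head near (287,148) and the grip running to about (410,150). The tin is at (238,165). The side view has the head at (257,147) and the tin at (254,185). I'll enlarge both for measurement.

```bash
cat > h.py <<'E'
from station import *
import numpy as np, cv2
def dist(k1): return np.array([k1,0,0,0,0.])
def ext(c,s=None):
    if "eye" in c: return np.array(c["orientation"]),np.array(c["eye"])
    H=np.array(c["hand_eye"]);R=np.array(s["tcp_rot"])
    return R@H[:3,:3], R@H[:3,3]+np.array(s["tcp_pos"])
def ray(c,uv,s=None):
    R,e=ext(c,s)
    p=cv2.undistortPoints(np.array([[uv]],float),c["K"],dist(c["k1"]))[0,0]
    d=R@np.array([p[0],-p[1],-1]);return e,d/np.linalg.norm(d)
def atz(c,uv,z,s=None):
    e,d=ray(c,uv,s);return e+d*(z-e[2])/d[2]
def proj(c,P,s=None):
    R,e=ext(c,s);q=(np.atleast_2d(P)-e)@R
    x=q[:,0]/-q[:,2];y=-q[:,1]/-q[:,2];r=1+c["k1"]*(x*x+y*y)
    return np.c_[c["K"][0,0]*x*r+c["K"][0,2],c["K"][1,1]*y*r+c["K"][1,2]]
def tri(rs):
    A=0;b=0
    for e,d in rs:
        M=np.eye(3)-np.outer(d,d);A=A+M;b=b+M@e
    return np.linalg.solve(A,b)
def crop(img,x,y,w,h,k,f):
    cv2.imwrite(f,cv2.resize(img[y:y+h,x:x+w],None,fx=k,fy=k,interpolation=cv2.INTER_CUBIC))
E
python3 - <<'E'
from h import *
import pickle
c=cv2.imread("pics/scene0.png");crop(c,130,120,200,150,4,"pics/s0a.png")
crop(c,270,120,160,120,5,"pics/s0c.png")
c=cv2.imread("pics/side0.png");crop(c,220,75,130,240,2.5,"pics/s0b.png")
E
```

```text
(no output)
```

View pics/s0a.png

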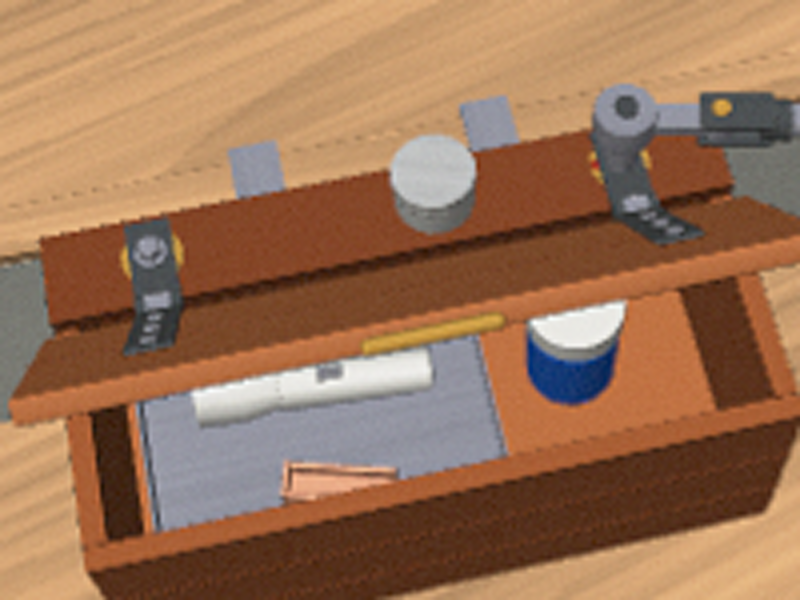

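View pics/s0c.png

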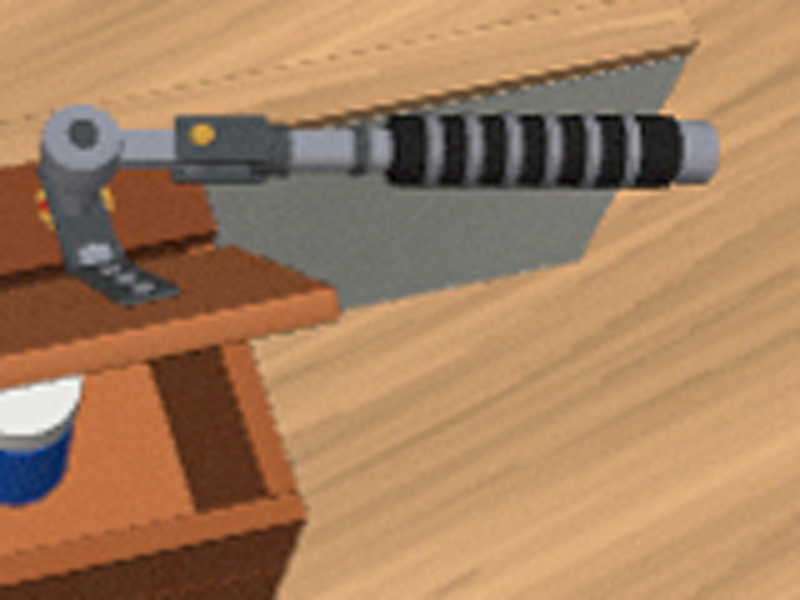

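View pics/s0b.png

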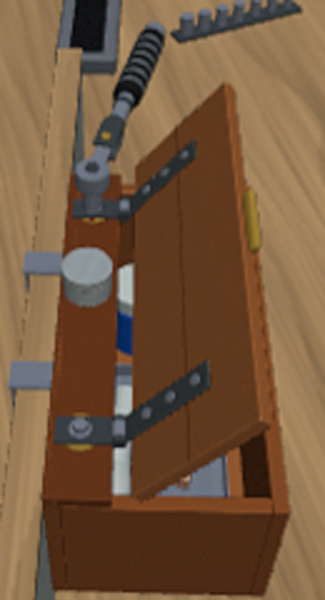

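```bash
cat > fit.py <<'E'
from h import *
from scipy.optimize import least_squares
import pickle
sc=read_camera("scene");sd=read_camera("side")
pickle.dump((sc,sd),open("cams.pkl","wb"))
def B(p,q):
    c,s=np.cos(p[2]),np.sin(p[2]);return np.array([p[0]+c*q[0]-s*q[1],p[1]+s*q[0]+c*q[1],q[2]])
def lid(p,r,y,n=-3.5):
    a=p[3];return B(p,[33-r*np.cos(a)+n*np.sin(a),y,203.5+r*np.sin(a)+n*np.cos(a)])
def wr(p,r,z=240.5):
    b=B(p,[61,-117,z]);return b+r*np.array([np.cos(p[4]),np.sin(p[4]),0])
obs=[(sc,(140,180),lambda p:B(p,[85,170,200])),(sc,(152.5,257.5),lambda p:B(p,[-85,170,200])),
(sc,(331,224),lambda p:B(p,[-85,-170,200])),(sd,(335.2,279.8),lambda p:B(p,[-85,170,200])),(sd,(238,275),lambda p:B(p,[85,170,200])),
(sc,(286.4,146.4),lambda p:wr(p,0,253)),(sd,(256.8,143),lambda p:wr(p,0,253)),
(sc,(133.75,220),lambda p:lid(p,130,172)),(sc,(337,177.6),lambda p:lid(p,130,-172)),(sd,(310,110.2),lambda p:lid(p,130,-172)),(sd,(326,245),lambda p:lid(p,130,172)),
(sc,(348,150.2),lambda p:wr(p,120)),(sc,(406.6,150.6),lambda p:wr(p,230)),
]
f=lambda p:np.concatenate([proj(c,g(p))[0]-np.array(uv) for c,uv,g in obs])
r=least_squares(f,[600,-100,-0.3,.8,-1.5],loss='soft_l1')
p=r.x;print(p.round(3));print(f(p).reshape(-1,2).round(1))
for n,v in dict(hinge=B(p,[33,0,203.5]),edge=lid(p,118,0),bolt=wr(p,0),grip=wr(p,175)).items():print(n,v.round(1))
tin=atz(sc,(238,161),200+28);print("tin",tin.round(1))
np.save("p.npy",p)
E
python3 fit.py
```

```text
[ 5.77458e+02 -3.88930e+01 -1.84000e-01 -2.37000e-01 -3.03000e+00]
[[ 50.4 -41.7]
 [ 58.7 -47.5]
 [ 45.9 -60.3]
 [-43.1 -62. ]
 [-34.4 -53.9]
 [ 42.3 -49. ]
 [-37.6 -33. ]
 [ 78.9   0.3]
 [ 38.6  -3.4]
 [-28.8  12.5]
 [-30.9 -17.1]
 [ 18.8  -8.2]
 [ -0.1  32.8]]
hinge [609.9 -44.9 203.5]
edge [498.  -24.1 172.3]
bolt [ 616.1 -165.1  240.5]
grip [ 442.2 -184.5  240.5]
tin [581.7  57.6 228. ]
```

```bash
sed -i "s/r=least.*/r=least_squares(f,[540,50,-0.3,.8,-1.8]);r=least_squares(f,r.x,loss='soft_l1')/" fit.py; python3 fit.py
python3 - <<'E'
from h import *;import pickle
sc,sd=pickle.load(open("cams.pkl","rb"))
for uv in [(140,180),(152.5,257.5),(331,224)]:print(atz(sc,uv,200).round())
for uv in [(335.2,279.8),(238,275)]:print(atz(sd,uv,200).round())
print(atz(sc,(286.4,146.4),253).round(),atz(sd,(256.8,143),253).round())
E
```

```text
[ 5.25728e+02  9.75720e+01 -2.59000e-01  8.91000e-01 -2.06600e+00]
[[-0.8 -1.1]
 [-3.6  3. ]
 [ 1.3 -3. ]
 [ 2.  -1.9]
 [-1.8  0.1]
 [-0.3 -0.4]
 [ 0.2 -1.3]
 [-2.8  0.8]
 [ 0.1  0.7]
 [ 0.7 -2.6]
 [-1.  -0.9]
 [ 0.6 -0. ]
 [-0.7  0.1]]
hinge [557.6  89.1 203.5]
edge [483.3 108.8 293.1]
bolt [554.7 -31.2 240.5]
grip [ 471.5 -185.1  240.5]
tin [581.7  57.6 228. ]
[648. 240. 200.]
[489. 276. 200.]
[396. -40. 200.]
[492. 286. 200.]
[648. 241. 200.]
[554. -31. 253.] [556. -27. 253.]
```

```bash
cat >> fit.py <<'E'
def draw(c,f,x,y,w,h,k):
    im=cv2.resize(c["img"][y:y+h,x:x+w],None,fx=k,fy=k,interpolation=cv2.INTER_CUBIC)
    def L(a,b,col):
        t=np.linspace(0,1,20)[:,None];q=((proj(c,a+(b-a)*t)+.5-[x,y])*k-.5).round().astype(int);cv2.polylines(im,[q.reshape(-1,1,2)],False,col,1)
    Q=[B(p,v) for v in([85,170,200],[85,-170,200],[-85,-170,200],[-85,170,200])]
    for i in range(4):L(Q[i],Q[(i+1)%4],(0,255,255))
    L(B(p,[37,170,200]),B(p,[37,-170,200]),(0,255,255))
    Q=[lid(p,8,172),lid(p,8,-172),lid(p,130,-172),lid(p,130,172)]
    for i in range(4):L(Q[i],Q[(i+1)%4],(0,255,0))
    L(wr(p,0),wr(p,240),(255,0,255))
    T=np.linspace(0,6.3,30)
    q=np.array([wr(p,0,253)+15.5*np.array([np.cos(t),np.sin(t),0]) for t in T])
    for i in range(29):L(q[i],q[i+1],(255,0,255))
    cv2.imwrite(f,im)
draw(sc,"pics/o1.png",130,115,300,160,2.6);draw(sd,"pics/o2.png",225,80,120,235,2.5)
E
python3 fit.py >/dev/null
```

```text
(no output)
```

View pics/o1.png

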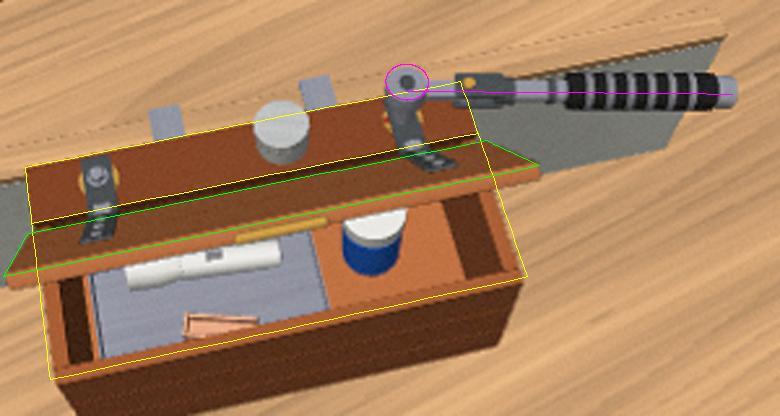

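View pics/o2.png

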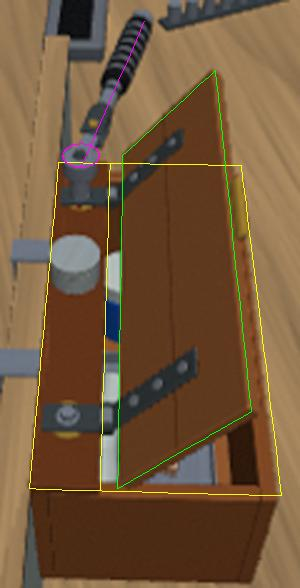

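The lid panel is wider than the box, so it must rest on walls 188 mm high. I'll refit with the front rim at z=188.

```bash
sed -i "s/\[-85,170,200\]/[-85,170,188]/g;s/\[-85,-170,200\]/[-85,-170,188]/g" fit.py; python3 fit.py
python3 - <<'E'
from h import *;import pickle
sc,sd=pickle.load(open("cams.pkl","rb"));print("tin",tri([ray(sc,(238.2,161.5)),ray(sd,(254.7,183))]).round(1))
E
```

```text
[ 5.25692e+02  9.66690e+01 -2.55000e-01  8.88000e-01 -2.07000e+00]
[[-0.5 -0.9]
 [-1.4  5.2]
 [ 0.7 -1.1]
 [ 1.2  0.9]
 [-1.5 -0.2]
 [-0.1 -0.7]
 [-0.2 -1.5]
 [-2.   1.2]
 [ 0.5  0.4]
 [ 0.3 -2.7]
 [-0.5 -1.4]
 [ 0.8 -0.2]
 [-0.4  0.1]]
hinge [557.6  88.3 203.5]
edge [483.  107.8 292.8]
bolt [555.2 -31.9 240.5]
grip [ 471.4 -185.6  240.5]
tin [581.7  57.6 228. ]
tin [580.8  58.3 224.9]
```

View pics/o1.png

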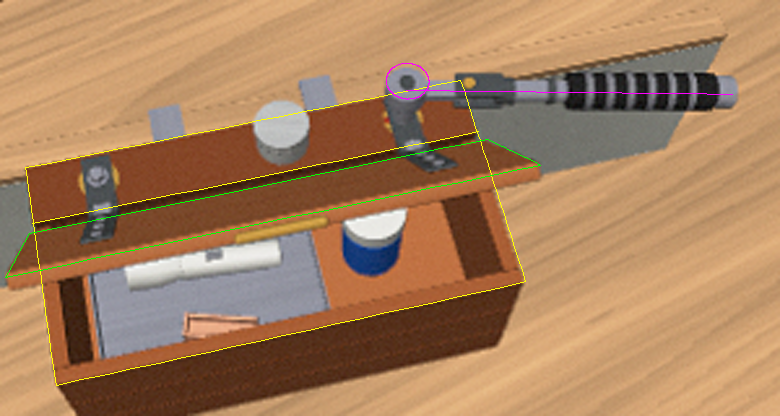

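View pics/o2.png

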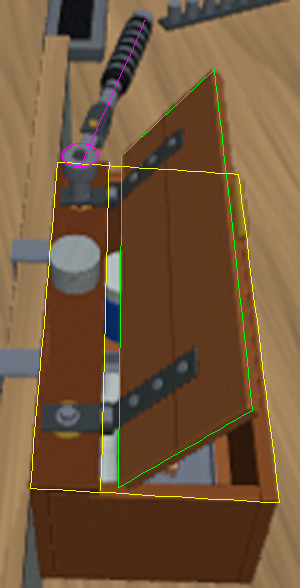

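The refit lines up with both pictures. The box is at (526, 97) with yaw -0.255 rad, the lid is open 0.89 rad, and the handle heading is -2.07 rad. The tin sits at box (63,-23). Next I'll work out the approach for the lid push.

```bash
cat >> h.py <<'E'
p=None
try:p=np.load("p.npy")
except Exception:pass
def B(q):
    c,s=np.cos(p[2]),np.sin(p[2]);return np.array([p[0]+c*q[0]-s*q[1],p[1]+s*q[0]+c*q[1],q[2]])
def toB(w):
    c,s=np.cos(p[2]),np.sin(p[2]);d=np.array(w)[:2]-p[:2];return np.array([c*d[0]+s*d[1],-s*d[0]+c*d[1],w[2]])
def shift(w,head=None):
    s=state();R=s["tcp_rot"];h=np.arctan2(R[1,0],R[0,0])
    t=R.T@(np.array(w)-s["tcp_pos"])/1000
    return t.round(4).tolist(), None if head is None else round((h-head+np.pi)%(2*np.pi)-np.pi,3)
def st():
    s=state();R=s["tcp_rot"];print("t",round(s["time"],2),"tcp",s["tcp_pos"].round(1),"box",toB(s["tcp_pos"]).round(1),"head",np.arctan2(R[1,0],R[0,0]).round(3),"F",s["contact_force"].round(1),"w",round(s["gripper_width"],1));return s
def arc(a,r=118,fx=11,gap=0):
    # tip centre (box) with its front bottom edge on the lid's upper face at angle a
    n=-3.5+gap
    return [33-r*np.cos(a)+n*np.sin(a)+fx,0,203.5+r*np.sin(a)+n*np.cos(a)]
E
python3 - <<'E'
from h import *
import station
print([n for n in dir(station) if not n.startswith("_")][:60], getattr(station,"grip_point_offset",None))
st()
print(shift([260,-595,370]),shift(B(np.add(arc(p[3],gap=25),[0,0,20])),p[2]))
for a in np.arange(.9,-.05,-.1):print(round(a,2),np.round(arc(a),1))
E
```

```text
['MotionError', 'grip_point_offset', 'job_done', 'read_camera', 'state'] -18.700000000000003
t 0.55 tcp [ 260.2 -595.7  231.3] box [ -82.3 -736.9  231.3] head 0.412 F [ 0.4 -0.4  0.4] w 85.3
([0.0001, -0.0007, -0.1387], None) ([0.5096, -0.5367, -0.0973], np.float64(0.667))
0.9 [-32.1   0.  293.8]
0.8 [-40.7   0.  285.7]
0.7 [-48.5   0.  276.8]
0.6 [-55.4   0.  267.2]
0.5 [-61.2   0.  257. ]
0.4 [-66.    0.  246.2]
0.3 [-69.8   0.  235. ]
0.2 [-72.3   0.  223.5]
0.1 [-73.8   0.  211.8]
0.0 [-74.   0. 200.]
```

{"method": "move_arm", "body": {"moves": [[[0.02, -0.02, -0.04], 0.08, 1], [[0.04, -0.04, -0.08], 0.16, 1], [[0.07, -0.07, -0.12], 0.25, 1], [[0.1, -0.1, -0.139], 0.33, 1], [[0.13, -0.135, -0.139], 0.42, 1], [[0.16, -0.165, -0.139], 0.5, 1], [[0.19, -0.195, -0.139], 0.58, 1], [[0.22, -0.225, -0.139], 0.667, 1], [[0.25, -0.255, -0.139], 0.667, 1], [[0.28, -0.285, -0.139], 0.667, 1], [[0.31, -0.315, -0.139], 0.667, 1], [[0.34, -0.35, -0.139], 0.667, 1]], "newtons": 20}}

```text
time: 1.55
tcp_pos: [417.9, -178.4, 370.7]
tcp_rot: [[0.968, -0.252, 0.001], [-0.252, -0.968, -0.0], [0.001, 0.0, -1.0]]
contact_force: [0.9, 0.4, -0.0]
gripper_width: 0.2
```

Run:
```python
from h import *
st();print(shift(B(np.add(arc(p[3],gap=20),[0,0,10])),p[2]))
```

```text
t 1.55 tcp [ 417.9 -178.4  370.7] box [ -34.9 -293.4  370.7] head -0.255 F [ 0.9  0.4 -0. ] w 0.2
([0.0172, -0.2934, 0.0552], np.float64(-0.0))
```

{"method": "move_arm", "body": {"moves": [[[0.01, -0.035, 0], 0, 1], [[0.017, -0.075, 0], 0, 1], [[0.017, -0.115, 0], 0, 1], [[0.017, -0.155, 0], 0, 1], [[0.017, -0.195, 0], 0, 1], [[0.017, -0.235, 0.01], 0, 1], [[0.017, -0.265, 0.02], 0, 1], [[0.017, -0.285, 0.03], 0, 1], [[0.017, -0.293, 0.045], 0, 1], [[0.017, -0.293, 0.055], 0, 1], [[0.017, -0.293, 0.055], 0, 1]]}}

```text
time: 2.47
tcp_pos: [506.9, 100.3, 313.6]
tcp_rot: [[0.968, -0.252, -0.003], [-0.252, -0.968, -0.002], [-0.002, 0.003, -1.0]]
contact_force: [-0.3, -1.0, 0.2]
gripper_width: -0.1
```

Run:
```python
from h import *
s=st()
for n in("scene","side","wrist"):
    c=read_camera(n);cv2.imwrite(f"pics/{n}1.png",c["img"])
a=[cv2.imread(f"pics/{n}1.png") for n in("scene","side")]
cv2.imwrite("pics/c1.png",np.hstack([cv2.resize(a[0][80:300,110:350],None,fx=1.6,fy=1.6),cv2.resize(a[1][60:280,180:420],None,fx=1.6,fy=1.6)]))
for x in (.9,.7,.5,.3,.2,.1,0,-.03):print(round(x,2),shift(B(arc(x)))[0])
```

```text
t 2.47 tcp [506.9 100.3 313.6] box [-19.1  -1.3 313.6] head -0.255 F [-0.3 -1.   0.2] w -0.1
0.9 [-0.015, -0.0017, 0.0226]
0.7 [-0.0314, -0.0016, 0.0394]
0.5 [-0.0442, -0.0016, 0.0592]
0.3 [-0.0528, -0.0016, 0.0812]
0.2 [-0.0554, -0.0016, 0.0927]
0.1 [-0.0568, -0.0016, 0.1044]
0 [-0.0571, -0.0016, 0.1162]
-0.03 [-0.057, -0.0016, 0.1198]
```

View pics/c1.png

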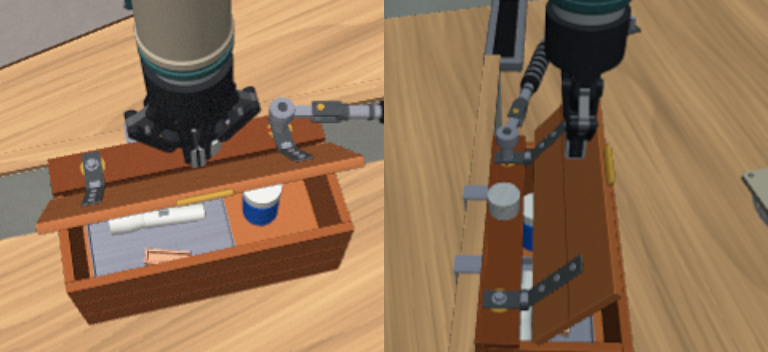

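The closed tip stands just above the lid's upper face near the free edge, clear of tin and wrench. I'll follow the lid's arc down in small rows.

{"method": "move_arm", "body": {"moves": [[[-0.008, 0, 0.012], 0, 1], [[-0.015, 0, 0.0225], 0, 1], [[-0.019, 0, 0.0265], 0, 1], [[-0.023, 0, 0.0305], 0, 1], [[-0.027, 0, 0.035], 0, 1], [[-0.0314, 0, 0.0394], 0, 1], [[-0.0345, 0, 0.044], 0, 1], [[-0.038, 0, 0.049], 0, 1], [[-0.041, 0, 0.054], 0, 1], [[-0.0442, 0, 0.0592], 0, 1]]}}

```text
time: 3.45
tcp_pos: [465.8, 110.6, 256.6]
tcp_rot: [[0.967, -0.255, 0.002], [-0.255, -0.967, -0.001], [0.002, 0.0, -1.0]]
contact_force: [0.8, -1.2, 0.3]
gripper_width: 0.3
```

Run:
```python
from h import *
s=st()
a=[read_camera(n)["img"] for n in("scene","side")]
cv2.imwrite("pics/c2.png",np.hstack([cv2.resize(a[0][80:300,110:350],None,fx=1.6,fy=1.6),cv2.resize(a[1][60:280,180:420],None,fx=1.6,fy=1.6)]))
for x in (.5,.4,.3,.2,.15,.1,.05,0,-.03):print(round(x,2),shift(B(arc(x)))[0])
```

```text
t 3.45 tcp [465.8 110.6 256.6] box [-61.4  -1.6 256.6] head -0.257 F [ 0.8 -1.2  0.3] w 0.3
0.5 [0.0013, -0.0016, -0.001]
0.4 [-0.0035, -0.0016, 0.0098]
0.3 [-0.0072, -0.0016, 0.021]
0.2 [-0.0098, -0.0016, 0.0325]
0.15 [-0.0106, -0.0016, 0.0383]
0.1 [-0.0112, -0.0016, 0.0442]
0.05 [-0.0115, -0.0016, 0.0501]
0 [-0.0114, -0.0016, 0.056]
-0.03 [-0.0113, -0.0016, 0.0595]
```

View pics/c2.png

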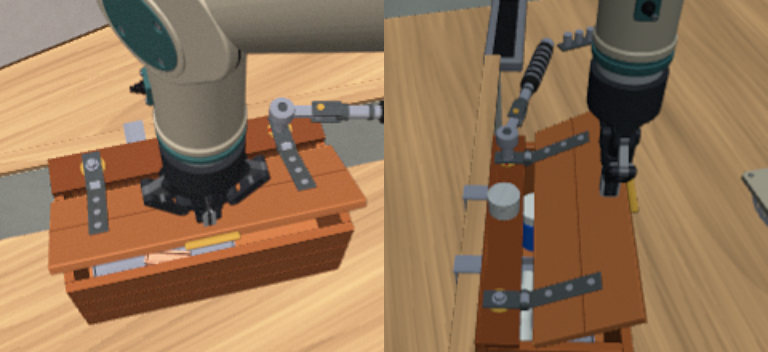

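The lid is closing with the tip and is about half shut. I'll continue more slowly.

{"method": "move_arm", "body": {"moves": [[[-0.002, 0, 0.004], 0, 1], [[-0.0035, 0, 0.0085], 0, 1], [[-0.005, 0, 0.013], 0, 1], [[-0.006, 0, 0.0175], 0, 1], [[-0.007, 0, 0.022], 0, 1], [[-0.0085, 0, 0.0265], 0, 1], [[-0.0095, 0, 0.0305], 0, 1], [[-0.01, 0, 0.0345], 0, 1], [[-0.0105, 0, 0.038], 0, 1], [[-0.011, 0, 0.041], 0, 1], [[-0.0112, 0, 0.044], 0, 1]]}}

```text
time: 4.47
tcp_pos: [454.0, 113.9, 211.8]
tcp_rot: [[0.967, -0.254, -0.0], [-0.254, -0.967, -0.001], [0.0, 0.001, -1.0]]
contact_force: [0.4, 0.5, 1.5]
gripper_width: -0.1
```

Run:
```python
from h import *
s=st()
for x in (.1,.05,0,-.03):print(round(x,2),shift(B(arc(x)))[0])
```

```text
t 4.47 tcp [454.  113.9 211.8] box [-73.7  -1.4 211.8] head -0.257 F [0.4 0.5 1.5] w -0.1
0.1 [-0.0001, -0.0014, -0.0]
0.05 [-0.0003, -0.0014, 0.0058]
0 [-0.0003, -0.0015, 0.0117]
-0.03 [-0.0002, -0.0015, 0.0153]
```

{"method": "move_arm", "body": {"moves": [[[0, 0, 0.0015], 0, 1], [[0, 0, 0.003], 0, 1], [[0, 0, 0.0045], 0, 1], [[0, 0, 0.006], 0, 1], [[0, 0, 0.0075], 0, 1], [[0, 0, 0.0085], 0, 1], [[0, 0, 0.0095], 0, 1], [[0, 0, 0.0105], 0, 1]]}}

```text
time: 5.13
tcp_pos: [453.8, 113.8, 201.1]
tcp_rot: [[0.967, -0.254, -0.0], [-0.254, -0.967, -0.001], [-0.0, 0.001, -1.0]]
contact_force: [-0.2, 0.4, 1.5]
gripper_width: -0.2
```

Run:
```python
from h import *
s=st()
a=[read_camera(n)["img"] for n in("scene","side")]
cv2.imwrite("pics/c3.png",np.hstack([cv2.resize(a[0][80:300,110:350],None,fx=1.6,fy=1.6),cv2.resize(a[1][60:280,180:420],None,fx=1.6,fy=1.6)]))
st()
```

```text
t 5.13 tcp [453.8 113.8 201.1] box [-73.8  -1.6 201.1] head -0.257 F [-0.2  0.4  1.5] w -0.2
t 5.23 tcp [453.9 113.7 201.1] box [-73.7  -1.7 201.1] head -0.257 F [ 0.1 -0.   0.8] w -0.5
```

View pics/c3.png

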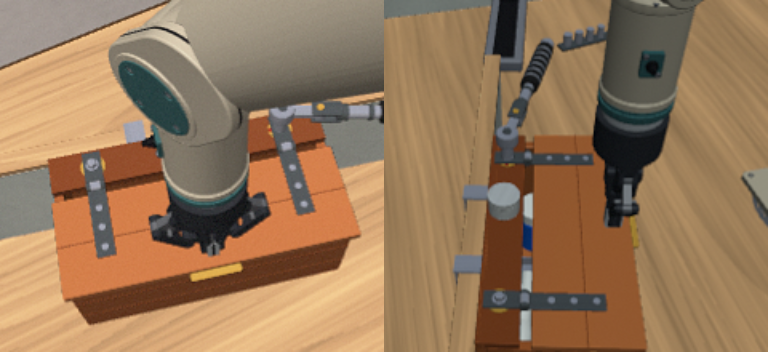

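{"method": "move_arm", "body": {"moves": [[[0, 0, 0.0007], 0, 1], [[0, 0, 0.0014], 0, 1], [[0, 0, 0.002], 0, 1], [[0, 0, 0.002], 0, 1]]}}

```text
time: 5.57
tcp_pos: [454.1, 113.6, 200.0]
tcp_rot: [[0.967, -0.254, 0.0], [-0.254, -0.967, -0.001], [0.001, 0.001, -1.0]]
contact_force: [-2.6, 0.5, 10.1]
gripper_width: 0.1
```

The lid is down at z=200.0 with about 10 N of reaction, which means it is on its seat. I'll lift off, look, and go round to the far side of the handle.

{"method": "move_arm", "body": {"moves": [[[0, 0, -0.005], 0, 1], [[0, 0, -0.03], 0, 1], [[0, 0, -0.06], 0, 1], [[0, 0, -0.09], 0, 1], [[0, 0, -0.1], 0, 1], [[0.02, 0.03, -0.1], 0.06, 1], [[0.04, 0.06, -0.1], 0.12, 1], [[0.06, 0.095, -0.1], 0.18, 1], [[0.08, 0.13, -0.1], 0.24, 1], [[0.1, 0.17, -0.1], 0.24, 1], [[0.12, 0.21, -0.1], 0.24, 1], [[0.125, 0.25, -0.1], 0.24, 1]]}}

```text
time: 6.57
tcp_pos: [513.6, -157.3, 300.4]
tcp_rot: [[0.88, -0.476, 0.002], [-0.476, -0.88, -0.002], [0.003, 0.0, -1.0]]
contact_force: [0.6, 0.1, 0.5]
gripper_width: 0.2
```

Run:
```python
from h import *
s=st()
a=[read_camera(n)["img"] for n in("scene","side")]
cv2.imwrite("pics/c4.png",np.hstack([cv2.resize(a[0][80:300,110:350],None,fx=1.6,fy=1.6),cv2.resize(a[1][60:280,180:420],None,fx=1.6,fy=1.6)]))
print(shift([506.5,-204.7,300],-.4985),shift([506.5,-204.7,220],-.4985))
```

```text
t 6.57 tcp [ 513.6 -157.3  300.4] box [  52.4 -248.8  300.4] head -0.496 F [0.6 0.1 0.5] w 0.2
([0.0162, 0.0364, 0.0005], np.float64(-0.011)) ([0.016, 0.0359, 0.0805], np.float64(-0.011))
```

View pics/c4.png

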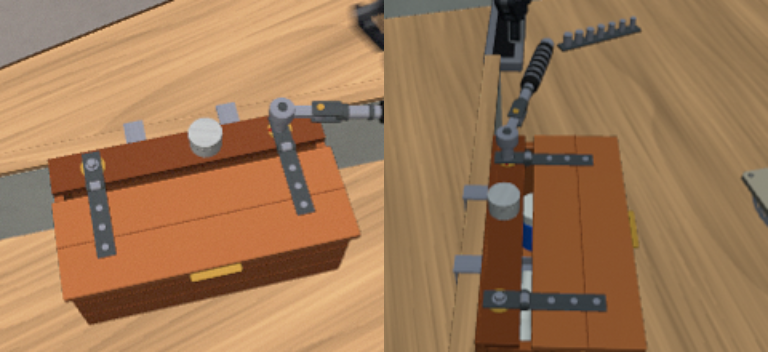

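The lid stayed shut, and the tin and wrench have not moved. Now I'll lower beside the handle.

{"method": "move_arm", "body": {"moves": [[[0.01, 0.02, 0], 0, 1], [[0.016, 0.036, 0], 0, 1], [[0.016, 0.036, 0.02], 0, 1], [[0.016, 0.036, 0.05], 0, 1], [[0.016, 0.036, 0.08], 0, 1], [[0.016, 0.036, 0.08], 0, 1]]}}

```text
time: 7.17
tcp_pos: [502.6, -203.5, 215.7]
tcp_rot: [[0.873, -0.488, -0.011], [-0.488, -0.873, -0.004], [-0.008, 0.008, -1.0]]
contact_force: [-0.8, 0.4, -0.0]
gripper_width: 0.0
```

```bash
cat > look.py <<'E'
from h import *
import sys
k=sys.argv[1]
s=st()
a=[read_camera(n)["img"] for n in("scene","wrist")]
crop(a[0],265,115,165,125,3,"/tmp/a.png");i=cv2.imread("/tmp/a.png")
j=cv2.resize(a[1],(i.shape[1]*0+495,371))
cv2.imwrite(f"pics/k{k}.png",np.vstack([i[:300],j[:295]]) )
E
python3 look.py 0
```

```text
t 7.17 tcp [ 502.6 -203.5  215.7] box [  53.3 -296.3  215.7] head -0.51 F [-0.8  0.4 -0. ] w 0.0
```

View pics/k0.png

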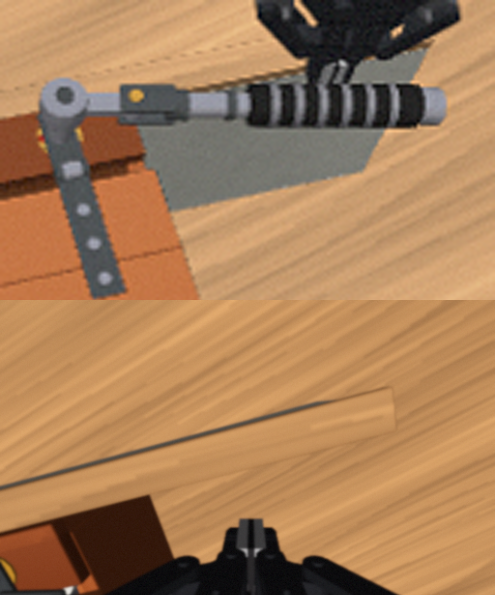

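```bash
cat >> h.py <<'E'
bolt=np.array([555.2,-31.9])
def push(th,d=25.,z=220):
    u=np.array([np.cos(th),np.sin(th)]);n=np.array([-np.sin(th),np.cos(th)])
    q=bolt+175*u+d*n
    t,w=shift([q[0],q[1],z],th+np.pi/2);return t,w
E
python3 - <<'E'
from h import *
st()
for d in (40,30,25):print(d,push(-2.07,d))
for k in range(1,9):print(round(-2.07-.05*k,2),push(-2.07-.05*k))
E
```

```text
t 7.27 tcp [ 506.  -204.6  220.3] box [  56.9 -296.5  220.3] head -0.51 F [ 0.1 -1.   0.1] w -0.2
40 ([0.0005, -0.0002, 0.0003], np.float64(-0.01))
30 ([-0.0095, -0.0001, 0.0003], np.float64(-0.01))
25 ([-0.0145, -0.0, 0.0003], np.float64(-0.01))
-2.12 ([-0.0232, 0.0011, 0.0003], np.float64(0.04))
-2.17 ([-0.032, 0.0018, 0.0003], np.float64(0.09))
-2.22 ([-0.0409, 0.002, 0.0003], np.float64(0.14))
-2.27 ([-0.0497, 0.0018, 0.0003], np.float64(0.19))
-2.32 ([-0.0585, 0.0012, 0.0003], np.float64(0.24))
-2.37 ([-0.0673, 0.0001, 0.0003], np.float64(0.29))
-2.42 ([-0.076, -0.0014, 0.0003], np.float64(0.34))
-2.47 ([-0.0846, -0.0034, 0.0002], np.float64(0.39))
```

{"method": "move_arm", "body": {"moves": [[[-0.004, 0, 0], 0, 1], [[-0.008, 0, 0], 0, 1], [[-0.011, 0, 0], 0, 1], [[-0.0135, 0, 0], 0, 1], [[-0.016, 0, 0], 0, 1], [[-0.0195, 0.001, 0], 0.02, 1], [[-0.023, 0.001, 0], 0.04, 1]]}}

```text
time: 7.85
tcp_pos: [487.8, -195.4, 221.7]
tcp_rot: [[0.852, -0.523, 0.004], [-0.523, -0.852, -0.009], [0.008, 0.006, -1.0]]
contact_force: [4.2, -3.5, 0.2]
gripper_width: 0.1
```

```bash
python3 look.py 1;python3 - <<'E'
from h import *
for k in range(1,9):print(round(-2.07-.05*k,2),push(-2.07-.05*k))
E
```

```text
t 7.85 tcp [ 487.8 -195.4  221.7] box [  37.  -292.2  221.7] head -0.551 F [ 4.2 -3.5  0.2] w 0.1
-2.12 ([-0.002, 0.0003, 0.0015], np.float64(-0.001))
-2.17 ([-0.0107, 0.0013, 0.0014], np.float64(0.049))
-2.22 ([-0.0196, 0.0019, 0.0014], np.float64(0.099))
-2.27 ([-0.0284, 0.002, 0.0013], np.float64(0.149))
-2.32 ([-0.0372, 0.0018, 0.0013], np.float64(0.199))
-2.37 ([-0.046, 0.001, 0.0012], np.float64(0.249))
-2.42 ([-0.0548, -0.0001, 0.0012], np.float64(0.299))
-2.47 ([-0.0635, -0.0017, 0.0011], np.float64(0.349))
```

View pics/k1.png

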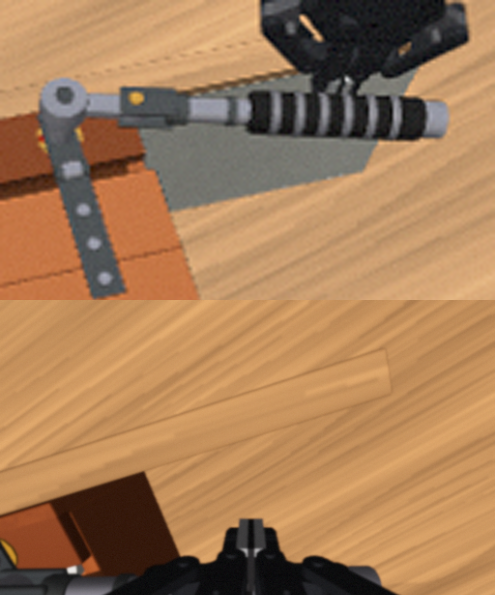

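Contact is at about 5.5 N, which is the expected run-down drag, and the handle is turning. I'll carry on along the arc.

{"method": "move_arm", "body": {"moves": [[[-0.005, 0.001, 0.001], 0.02, 1], [[-0.009, 0.001, 0.001], 0.04, 1], [[-0.013, 0.0015, 0.001], 0.06, 1], [[-0.017, 0.002, 0.001], 0.085, 1], [[-0.021, 0.002, 0.001], 0.11, 1], [[-0.025, 0.002, 0.001], 0.13, 1], [[-0.029, 0.002, 0.001], 0.15, 1], [[-0.033, 0.002, 0.001], 0.175, 1], [[-0.037, 0.002, 0.001], 0.2, 1], [[-0.041, 0.0015, 0.001], 0.22, 1], [[-0.045, 0.001, 0.001], 0.245, 1]]}}

```text
time: 8.87
tcp_pos: [449.6, -173.5, 221.1]
tcp_rot: [[0.7, -0.714, 0.006], [-0.714, -0.7, -0.01], [0.011, 0.003, -1.0]]
contact_force: [3.4, -3.2, 0.8]
gripper_width: 0.0
```

```bash
python3 look.py 2;python3 - <<'E'
from h import *
for k in range(6,18):print(round(-2.07-.05*k,2),push(-2.07-.05*k))
E
```

```text
t 8.87 tcp [ 449.6 -173.5  221.1] box [  -5.5 -280.6  221.1] head -0.796 F [ 3.4 -3.2  0.8] w 0.0
-2.37 ([-0.0019, 0.0005, 0.0009], np.float64(0.005))
-2.42 ([-0.0107, 0.0015, 0.0008], np.float64(0.055))
-2.47 ([-0.0195, 0.002, 0.0007], np.float64(0.105))
-2.52 ([-0.0283, 0.0021, 0.0007], np.float64(0.155))
-2.57 ([-0.0372, 0.0018, 0.0006], np.float64(0.205))
-2.62 ([-0.046, 0.001, 0.0005], np.float64(0.255))
-2.67 ([-0.0547, -0.0002, 0.0004], np.float64(0.305))
-2.72 ([-0.0634, -0.0018, 0.0003], np.float64(0.355))
-2.77 ([-0.072, -0.0039, 0.0002], np.float64(0.405))
-2.82 ([-0.0805, -0.0064, 0.0001], np.float64(0.455))
-2.87 ([-0.0888, -0.0094, 0.0], np.float64(0.505))
-2.92 ([-0.097, -0.0127, -0.0001], np.float64(0.555))
```

View pics/k2.png

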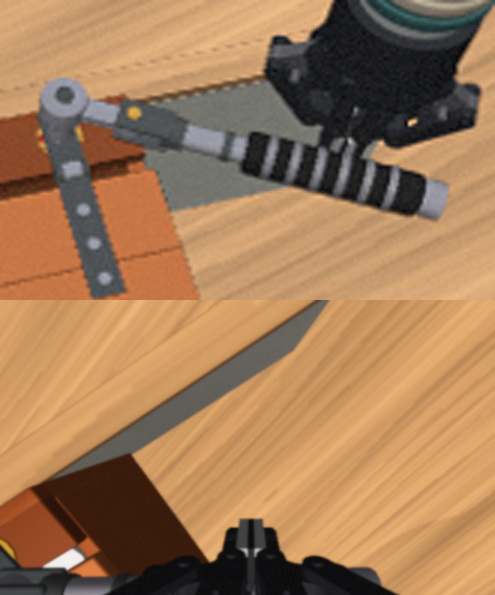

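{"method": "move_arm", "body": {"moves": [[[-0.004, 0.001, 0.001], 0.02, 1], [[-0.0075, 0.001, 0.001], 0.04, 1], [[-0.011, 0.0015, 0.001], 0.06, 1], [[-0.014, 0.002, 0.001], 0.08, 1]]}}

```text
time: 9.3
tcp_pos: [438.9, -165.0, 220.4]
tcp_rot: [[0.641, -0.768, 0.007], [-0.768, -0.641, -0.011], [0.013, 0.002, -1.0]]
contact_force: [5.0, -2.4, 2.2]
gripper_width: 0.0
```

{"method": "move_arm", "body": {"moves": [[[-0.003, 0, 0], 0.015, 1], [[-0.006, 0, 0], 0.03, 1], [[-0.008, 0, 0], 0.045, 1]]}}

```text
time: 9.55
tcp_pos: [433.6, -160.0, 220.6]
tcp_rot: [[0.605, -0.796, 0.007], [-0.796, -0.605, -0.012], [0.014, 0.002, -1.0]]
contact_force: [0.9, -6.0, 0.9]
gripper_width: 0.4
```

{"method": "move_arm", "body": {"moves": [[[-0.003, 0, 0], 0.015, 1], [[-0.006, 0, 0], 0.03, 1], [[-0.008, 0, 0], 0.045, 1]]}}

```text
time: 9.8
tcp_pos: [429.8, -156.2, 221.1]
tcp_rot: [[0.567, -0.823, 0.01], [-0.823, -0.568, -0.016], [0.019, 0.001, -1.0]]
contact_force: [3.4, -10.5, 1.4]
gripper_width: -0.1
```

```bash
python3 look.py 3;python3 - <<'E'
from h import *
for k in range(8,18):print(round(-2.07-.05*k,2),push(-2.07-.05*k))
E
```

```text
t 9.8 tcp [ 429.8 -156.2  221.1] box [ -29.  -268.8  221.1] head -0.967 F [  3.4 -10.5   1.4] w -0.1
-2.47 ([0.0056, -0.0009, 0.0013], np.float64(-0.068))
-2.52 ([-0.0031, 0.0008, 0.0012], np.float64(-0.018))
-2.57 ([-0.0118, 0.0019, 0.001], np.float64(0.032))
-2.62 ([-0.0206, 0.0027, 0.0008], np.float64(0.082))
-2.67 ([-0.0295, 0.003, 0.0007], np.float64(0.132))
-2.72 ([-0.0383, 0.0029, 0.0005], np.float64(0.182))
-2.77 ([-0.0471, 0.0023, 0.0003], np.float64(0.232))
-2.82 ([-0.0559, 0.0013, 0.0001], np.float64(0.282))
-2.87 ([-0.0646, -0.0002, -0.0], np.float64(0.332))
-2.92 ([-0.0733, -0.0021, -0.0002], np.float64(0.382))
```

View pics/k3.png

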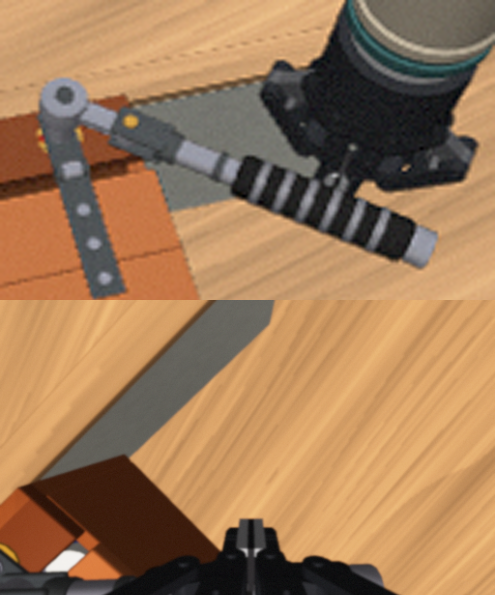

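The force has risen to about 11 N, so the bolt has come tight. I'll use fine steps from here.

{"method": "move_arm", "body": {"moves": [[[-0.002, 0, 0], 0.015, 1], [[-0.004, 0, 0], 0.03, 1]]}}

```text
time: 10.07
tcp_pos: [429.2, -155.8, 221.9]
tcp_rot: [[0.541, -0.841, 0.015], [-0.84, -0.542, -0.021], [0.025, -0.001, -1.0]]
contact_force: [4.2, -10.6, 0.4]
gripper_width: 0.0
```

```bash
python3 -c "
from h import *
st()"
```

```text
t 10.07 tcp [ 429.2 -155.8  221.9] box [ -29.7 -268.6  221.9] head -0.998 F [  4.2 -10.6   0.4] w 0.0
```

{"method": "move_arm", "body": {"moves": [[[-0.002, 0, 0], 0, 1], [[-0.004, 0, 0], 0, 1], [[-0.0055, 0, 0], 0, 1]]}}

```text
time: 10.32
tcp_pos: [428.1, -154.3, 222.7]
tcp_rot: [[0.541, -0.841, 0.019], [-0.841, -0.541, -0.025], [0.032, -0.003, -0.999]]
contact_force: [3.9, -10.5, 0.5]
gripper_width: 0.1
```

{"method": "move_arm", "body": {"moves": [[[-0.002, 0, 0], 0, 1], [[-0.004, 0, 0], 0.01, 1], [[-0.006, 0, 0], 0.015, 1]]}}

```text
time: 10.57
tcp_pos: [425.8, -151.9, 223.1]
tcp_rot: [[0.527, -0.85, 0.022], [-0.849, -0.527, -0.029], [0.036, -0.003, -0.999]]
contact_force: [3.0, -7.6, 0.3]
gripper_width: 0.2
```

```bash
python3 look.py 4
```

```text
t 10.57 tcp [ 425.8 -151.9  223.1] box [ -34.  -265.7  223.1] head -1.016 F [ 3.  -7.6  0.3] w 0.2
```

View pics/k4.png

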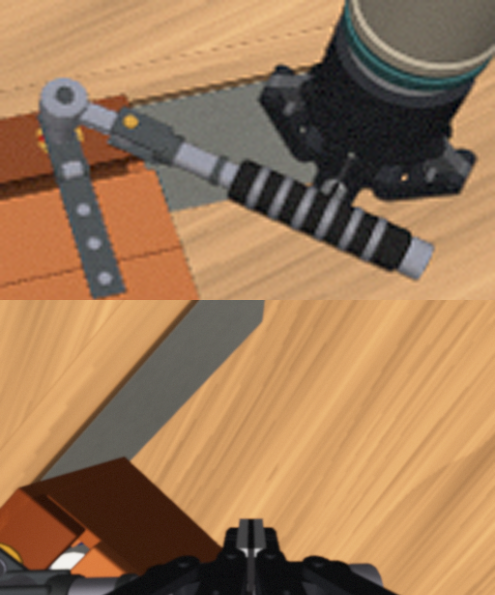

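The force is easing to 8 N while the handle moves on. It is kinking toward dead centre, so I'll keep going gently.

{"method": "move_arm", "body": {"moves": [[[-0.002, 0, 0], 0.01, 1], [[-0.004, 0, 0], 0.02, 1], [[-0.0055, 0, 0], 0.03, 1]]}}

```text
time: 10.92
tcp_pos: [421.8, -147.6, 222.7]
tcp_rot: [[0.501, -0.865, 0.02], [-0.865, -0.501, -0.029], [0.035, -0.003, -0.999]]
contact_force: [0.2, -4.6, 0.3]
gripper_width: -0.1
```

{"method": "move_arm", "body": {"moves": [[[-0.002, 0, 0], 0.01, 1], [[-0.004, 0, 0], 0.02, 1]]}}

```text
time: 11.08
tcp_pos: [418.8, -144.0, 222.4]
tcp_rot: [[0.483, -0.876, 0.018], [-0.875, -0.483, -0.029], [0.034, -0.002, -0.999]]
contact_force: [0.4, -1.4, 0.4]
gripper_width: 0.3
```

```bash
python3 look.py 5
```

```text
t 11.08 tcp [ 418.8 -144.   222.4] box [ -42.7 -259.8  222.4] head -1.067 F [ 0.4 -1.4  0.4] w 0.3
```

View pics/k5.png

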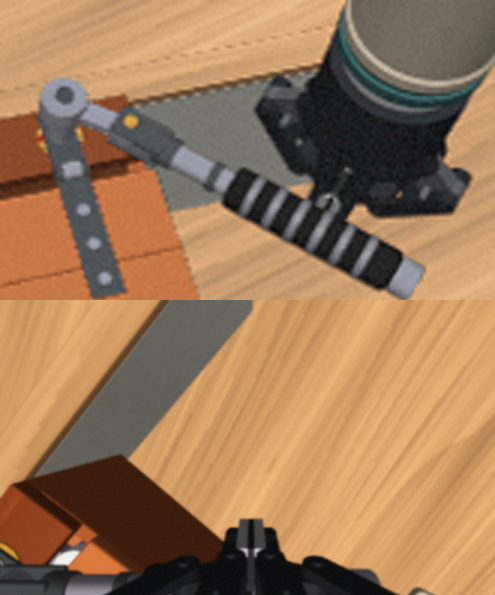

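{"method": "move_arm", "body": {"moves": [[[-0.002, 0, 0], 0.01, 1], [[-0.0035, 0, 0], 0.015, 1], [[-0.0035, 0, 0], 0.015, 1]]}}

```text
time: 11.43
tcp_pos: [416.0, -138.9, 221.8]
tcp_rot: [[0.471, -0.882, 0.016], [-0.882, -0.471, -0.026], [0.031, -0.001, -1.0]]
contact_force: [-0.4, 1.2, -0.0]
gripper_width: -0.4
```

```bash
python3 look.py 6
```

```text
t 11.43 tcp [ 416.  -138.9  221.8] box [ -46.7 -255.6  221.8] head -1.08 F [-0.4  1.2 -0. ] w -0.4
```

View pics/k6.png

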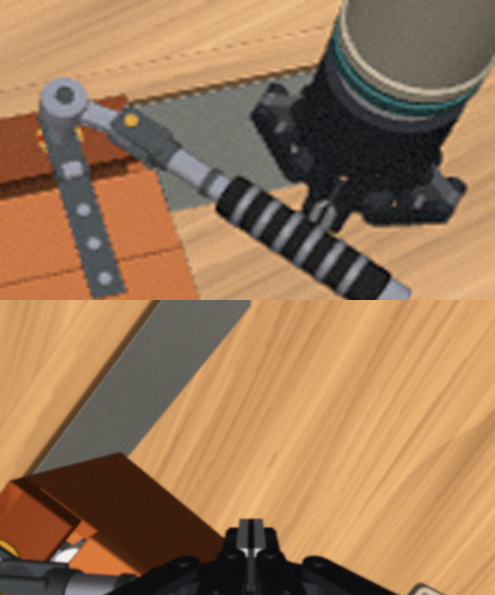

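The force is gone and the handle has run ahead with a clear kink. I'll back straight off, lift, and inspect.

{"method": "move_arm", "body": {"moves": [[[0.005, 0, 0], 0, 1], [[0.015, 0, 0], 0, 1], [[0.03, 0, 0], 0, 1], [[0.03, 0, -0.02], 0, 1], [[0.03, 0, -0.05], 0, 1], [[0.03, 0, -0.09], 0, 1], [[0.03, 0.03, -0.12], 0, 1], [[0.03, 0.065, -0.13], 0, 1], [[0.03, 0.1, -0.13], 0, 1], [[0.03, 0.1, -0.13], 0, 1]]}}

```text
time: 12.37
tcp_pos: [335.0, -213.7, 353.9]
tcp_rot: [[0.463, -0.886, 0.016], [-0.886, -0.464, -0.029], [0.033, -0.001, -0.999]]
contact_force: [-0.4, 0.5, -1.3]
gripper_width: -0.2
```

Run:
```python
from h import *
s=st()
sc=read_camera("scene");sd=read_camera("side")
crop(sc["img"],130,110,300,170,2.6,"pics/f1.png")
crop(sc["img"],270,125,130,100,6,"pics/f2.png")
crop(sd["img"],200,50,200,250,2.4,"pics/f3.png")
```

```text
t 12.37 tcp [ 335.  -213.7  353.9] box [-106.3 -348.4  353.9] head -1.089 F [-0.4  0.5 -1.3] w -0.2
```

View pics/f1.png

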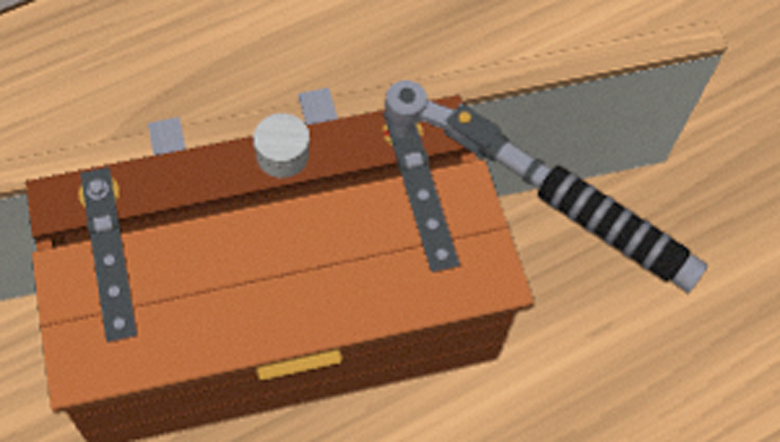

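View pics/f2.png

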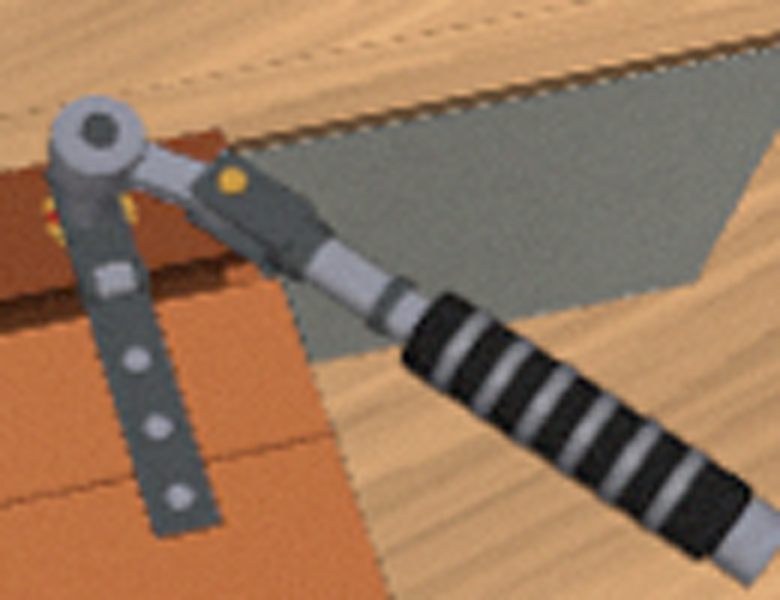

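View pics/f3.png

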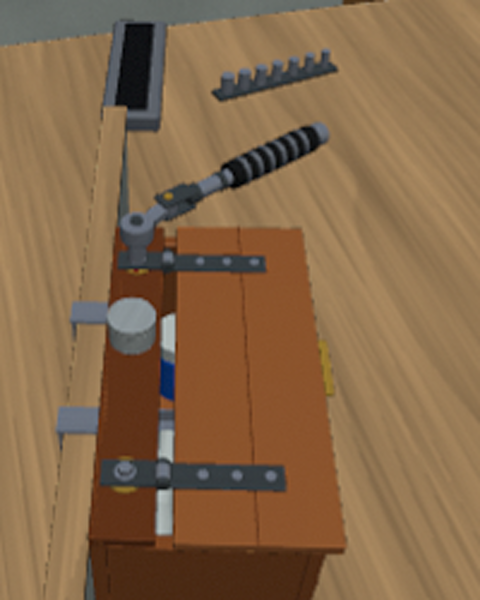

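Run:
```python
from h import *
sc=read_camera("scene")
g=lambda x,y,z:atz(sc,(270+(x+.5)/6-.5,125+(y+.5)/6-.5),z)
b=g(98,130,253);pv=g(232,180,250);e1=g(430,332,240.5);e2=g(725,517,240.5)
print(b,pv,e1,e2)
for z in(250,253,246):
  d=g(232,180,z)-b;print(z,np.hypot(*d[:2]),np.arctan2(d[1],d[0]))
h=e2-e1;print("grip len",np.hypot(*h[:2]),"handle",np.arctan2(h[1],h[0]))
# start red mark vs now
def red(img):
    c=img[150:175,268:300].astype(int);m=(c[...,2]>150)&(c[...,1]<70)&(c[...,0]<70);return np.argwhere(m).mean(0)+[150,268] if m.any() else None,m.sum()
print(red(cv2.imread("pics/scene0.png")),red(sc["img"]))
# lid angle check: free-edge corners
for q in ([-97,172,200],[-97,-172,200]):print(proj(sc,B(q)))
```

```text
[554.41406695 -30.58300564 253.        ] [520.3986162  -59.41891944 250.        ] [449.7036257  -88.64141059 240.5       ] [ 356.44564028 -131.6012359   240.5       ]
250 44.59328216802267 -2.4384179914301685
253 44.933953500857044 -2.4812816132376043
246 44.268586903698186 -2.380392702449177
grip len 102.67715634756732 handle -2.709912837965467
(array([161. , 278.5]), np.int64(2)) (array([161., 278.]), np.int64(1))
[[149.30425685 267.27380901]]
[[335.83073332 225.97343314]]
```

The measurements agree with a completed job:
- **Kink:** about 0.23–0.27 rad (head heading -2.44 to -2.48, handle -2.71), so the handle is on its stop.
- **Lid:** corners sit within about 2 px of the shut position.
- **Witness mark:** unmoved.

The arm is clear of everything, so I'm handing in.

```bash
python3 -c "
from station import *
print(job_done(), state()['time'])"
```

```text
the job is handed in; nothing more can be done
the job is handed in; nothing more can be done
```

The lid is shut and the wrench has tripped, with the handle left kinked and the bolt tight. I handed the job in at about 12.5 s of the 51 s allowed; it reports no verdict.

- **Lid:** I pushed it down along its arc with the closed fingertips, slowing to about 8 mm/s for the last millimetre. It seated at 200 mm. The seating push peaked at about 10 N, above the 2 to 5 N given for shutting it. In the last picture the lid corners are within about 2 px of the shut position.
- **Wrench:** I pushed the handle round clockwise from its far side.
    - The bolt ran down at about 5 N, and the force rose to about 11 N when it came tight.
    - The force then fell to zero as the handle snapped over. I stopped there and backed off without touching the handle again.
- **Kink:** it measures about 0.23 to 0.27 rad, against a stop at 0.24. The highest pull I read was about 11.4 N, below the 17 N that would tear the insert.
- **Left alone:** the red witness mark is within half a pixel of its start, though only one or two pixels of it were detected. The tin looks unmoved. The things inside are now mostly hidden by the lid, so I could not check them closely; the arm never reached into the box.

Bolt tightness is judged from the force and the trip, because its turn in the thread could not be measured directly.

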